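# Bolt the test carriage home under the test head

## Robot

A 6-joint arm with a two-finger parallel gripper is mounted at the origin on a cart in front of the work surface, level with it; the furniture and walls round the work are solid. World frame = base frame: x ahead of the robot, y to its left, z up, the work surface at z = 0. Lengths are in m, angles in rad, forces in N, time in s.
With the tool pointing down it reaches from about 0.3 to 0.775 m from the base axis. Payload 14.6 kg.
Tool frame: the origin (TCP) lies midway between the tips of the shut fingers; the grasp point (between the pads) lies 19 mm behind it; y points along the fingers, z is the direction in which the jaws open and shut, and the axes are right-handed (so a half turn about y gives the same grasp; the last joint's range is limited). The gripper opens to 94 mm and grips with 3 to 60 N. Pads are 16 mm wide; open, the fingers measure 119 mm over their backs; the gripper's body (75 mm by 177 mm) begins 78 mm behind the grasp point.
Start: joints at [1.157, 0.3, 1.521, -0, 1.321, -0.067], TCP at [0.187, 0.517, 0.205] pointing down, gripper open.
Joint ranges: [-3.03, 3.03], [-0.79, 2.21], [0.23, 2.52], [-1.04, 4.18], [0, 3.07], [-2.55, 2.55]. Speed limits (rad/s): [2.22, 2.22, 2.57, 3.14, 3.14, 3.14].

## Interface

Orientations are given as [roll, pitch, yaw] about the fixed x, y, z axes, in that order (R = Rz(yaw) Ry(pitch) Rx(roll)).
In Python, from station import get_obs, camera, job gives the robot as it stands.
- The arm moves only by the tool step_arm, never from a script. Its argument "targets" is a list of rows, each a list of 6 numbers: the shift along the tool's x, y, z in mm, then the turn, a rotation vector about the tool's x, y, z in degrees. In form: [[dx, dy, dz, rx, ry, rz], ...]. A call has 1 to 12 rows; each row shifts and turns the commanded pose from where the row before left it, along the tool's axes as they then stand; what a row does not reach is not made up. A row lasts 1/8 s, in which the tool goes at most 62.5 mm and 10.7 degrees, less where a joint would pass 70% of its speed; a pose out of reach is approached as far as the arm can. A call is refused whole if a number of a shift passes 62.5 or a number of a turn 10.7, either way. A call with a gripper value outside its range is refused whole. "gripper" is the opening, from -1 (shut) to 1 (fully open), set as the call begins (left out, the last holds). The fingers move at their own pace and stop on an object; "squeeze" is the grip in N (left out, the last holds). Time passes only in rows, so rows that do not move let the fingers close. It gives the time, the measured TCP pose, the force and the opening at its end, in the units of the state.
- get_obs(): the state, without advancing time (a new reading comes with each control period).
- camera(name): name is "scene" or "top" or "wrist"; returns a dict with "pixels" (400x640x3 uint8, red, green, blue), "intrinsics" (3x3 intrinsics, pixels), "R" (3x3) and "t" (3): a world point X has camera coordinates R X + t; the wrist camera has in their place "tool_from_camera" (4x4, takes a point from camera to tool coordinates, whose origin is the TCP and whose axes are the tool frame's). Camera axes: x right, y down, z forward; pixel columns grow to the right and rows downward; lengths in m; the calibration is good to about 2 mm. A picture is of the moment at which its call begins: read the wrist's pose just before it. There is no depth.
- job.hand_in(): hands the job in, once; it reports no verdict.
The state is a dict: "time_s": time; "qpos": joint angles; "joint_vel": joint speeds; "tau": joint torques, N m; "ee_pos": TCP position; "eef_rot": TCP orientation; "force": force on the tool from outside, world axes, zero at the start; "moment": the same for the moment, N m; "grip_width": finger opening in m.
Only numpy, scipy, OpenCV 4.12 (cv2) and the standard library are available. Lean on these libraries where they do the work, as an engineer would, in place of code of your own. Each camera call takes 0.05 s, during which the arm holds its last target.

## Task

On the blue test fixture, push the loose carriage with the black module fully in under the grey test head, up to the back wall. Then slide the bolt by its leaning red knob fully home through the brass keeper on the carriage, so that the carriage is locked in. Leave the other things on the bench where they are.

Things in the scene. Friction and masses are not known exactly. Their poses are not given: they have to be found in the camera images.
- fixture: Fixed test fixture: blue base plate 240 (x) x 270 (y) x 12 mm, grey back wall (front face at x +110 mm) and overhanging grey head. Origin: centre of the base's underside, on the bench; x to the back wall, y left, z up; turned by up to 0.35 rad. Two rails along x with lips (top z 27.5) hold the carriage down between y +15 and +115. Bolt axis along y at x +30, z 36 mm; its guides reach z 46.
- head_edge (a point): Middle of the lower front edge of the grey test head, at x +20, y 0, z 116 mm in the fixture's frame. The head reaches from here 100 mm back to the wall, 74 mm up and over the fixture's full width in y. It overhangs the bolt: at the knob a tool pointing straight down fouls it, so the tool must lean, wrist to the fixture's front (-x), by about 40 degrees.
- carriage: Loose aluminium plate 160 (x) x 100 (y) x 10 mm between the rails, with a black module (80 x 52 x 36 mm, from x -10 to +70) fastened on top; about 0.5 kg, a few N slide it. Origin: centre of its underside; axes as the fixture's. Home, against the back wall, it is at x +30, y +65, z 12 mm in the fixture's frame; it starts 35 to 55 mm farther out (-x).
- carriage_handle (a point): Middle of the black bar handle at the front of the carriage: round bar 12 mm thick, 72 mm long along y, on two posts; 70 mm in front (-x) of the carriage's origin and 48 mm above its underside, so 60 mm above the bench and, with the carriage home, at x -40, y +65 mm in the fixture's frame. Push it from the front, or pinch it across x.
- keeper (a point): Centre of the 16 x 16 mm hole, along y, in the brass keeper (22 mm long in y) on the right of the carriage. The bolt is 12 mm thick with a tapered tip. With the carriage home the hole is in line with the bolt.
- bolt (a joint): Position of the bolt along its track in m: 0 fully withdrawn, growing as it slides to the fixture's +y, 0.045 fully home against its stop. It starts between 0 and 0.010; at about 0.019 the tip reaches the keeper's near face. Friction about 2 N; it stays where it is left.
- bolt_knob (a point): Grip point on the axis of the bolt's red knob, a cylinder 16 mm thick, 30 mm long on a thin stem, 15 mm below its end and 42 mm from the bolt's axis. The knob leans 40 degrees from vertical to the front: it points along (-0.643, 0, 0.766) in the fixture's frame, where this point is at x +3, y -100 plus the bolt's travel, z +68 mm. Fingers fit at both sides in y.
- paste_jar: White jar with yellow lid, 34 mm across and 43 high, left of the fixture; bystander. Origin: centre of its underside.
- tip_tinner: Small white jar with black lid, 30 mm across and 22 high, right of the fixture; bystander. Origin: centre of its underside.
- heat_sink: Grey finned heat sink, 25 x 40 x 22 mm, lying on the front right of the fixture's blue base, about 80 mm in front of the base's centre and 70 mm to the right; bystander. Origin: centre of its underside.
Things that resemble listed ones, but are neither listed nor needed, are in the scene too. Of the things that look like the carriage, the larger one is meant.

How it is judged:
On the way:
1. the carriage is pushed fully home (within 3 mm) while the bolt is still short of the keeper (x of carriage in the frame of fixture above 0.027 m and value of joint bolt below 0.019 m), for 0.1 s.
At the end, for the whole second after the job is handed in: The carriage is home within 3 mm (its origin at least 27 mm to +x of the fixture's), the bolt stands at 0.041 or more of its 0.045 m, through the keeper, and both are at rest (x of carriage in the frame of fixture above 0.027 m and value of joint bolt above 0.041 m and linear speed of carriage below 0.01 m/s and velocity of joint bolt between -0.005 and 0.005 m/s); the robot touches nothing.
It fails at once if a bystander (jar, heat sink) is moved by more than 30 mm (distance of any of paste_jar, tip_tinner, heat_sink from where it was at the start of the episode above 0.03 m).
It also fails if it takes over 43 s, if anything falls off the work surface, if the arm or the gripper's body presses on something with over 40 N, if the wrist force passes 120 N, or if a joint passes its speed limit or range.

## Working session

There is one attempt and no reset: what is moved stays moved. The work goes in short steps, Python scripts to look and compute and a tool call to move; the robot and the scene stay as the last step left them, time stands still between calls to the robot, and variables do not carry over. Pictures are saved under pics/ and viewed, and the job is handed in when it is done.

Besides the shell and the picture viewer there is one more tool, called after ">>>" as name(argument=value, ...), one argument or row to a line, values as JSON. step_arm: Moves the arm, as the interface text tells. Its arguments: {"type":"object","properties":{"targets":{"type":"array","items":{"type":"array","items":{"type":"number"}}},"gripper":{"type":"number"},"squeeze":{"type":"number"}},"required":["targets"]}

```bash
mkdir -p pics; ls
cat > h.py <<'E'
import numpy as np, cv2, json
from station import get_obs, camera, job
def snap(n,f):
    c=camera(n); cv2.imwrite('pics/'+f+'.png',c['pixels'][:,:,::-1])
    np.savez('pics/'+f+'.npz',**c); return c
def ray(c,u,v):
    d=np.linalg.inv(c['intrinsics'])@np.array([u,v,1.]); R=c['R'];o=-R.T@c['t']; return o,R.T@d
def onz(c,u,v,z):
    o,d=ray(c,u,v); return o+d*(z-o[2])/d[2]
E
python3 - <<'E'
from h import *
print(get_obs())
for n in ('scene','top','wrist'):
    c=snap(n,n+'0'); print(n,{k:(v.tolist() if k!='pixels' else v.shape) for k,v in c.items()})
E
```

```text
pics
{'time_s': 0.0, 'qpos': array([ 1.15737605e+00,  3.00481356e-01,  1.52157908e+00, -7.30080670e-06,
        1.32068108e+00, -6.66026978e-02]), 'joint_vel': array([-9.51437443e-04,  2.32059045e-04,  1.18302540e-03,  1.59665188e-04,
       -4.88344431e-05, -3.93743769e-04]), 'tau': array([-4.01498128e-04, -5.31813598e+01, -3.52725792e+01,  7.08052190e-02,
        2.45075324e-02, -1.44893720e-04]), 'ee_pos': array([0.1868509 , 0.51701406, 0.20488154]), 'eef_rot': array([-1.57194312e+00,  6.94053714e-05, -3.46815803e-01]), 'force': array([-0.31676062,  0.33600234,  0.70497147]), 'moment': array([-0.03651761, -0.04387491, -0.0279497 ]), 'grip_width': 0.0941242485292751}
scene {'pixels': (400, 640, 3), 'intrinsics': [[473.1558456216927, 0.0, 319.9611248011385], [0.0, 473.1558456216927, 202.48074683576718], [0.0, 0.0, 1.0]], 'R': [[0.8431941730893787, -0.5375469114872686, 0.008179512125860244], [-0.21466443068095573, -0.3505930137781797, -0.9115940548787901], [0.49289224853768987, 0.7668949449829693, -0.4110101880623261]], 't': [-0.5591907680258451, 0.21965735787704607, 0.87100140470669
[... 212 characters left out ...]
0030985084757680163], [-0.9885963839442107, -0.009503025443218117, -0.15028932816356638], [0.15028539024160253, 0.0011312149809524531, -0.9886420089357908]], 't': [-0.07061626181560236, 0.6498380408876062, 0.8834442355854959]}
wrist {'pixels': (400, 640, 3), 'intrinsics': [[312.82036274172367, 0.0, 316.3699398771117], [0.0, 312.82036274172367, 201.71543481308078], [0.0, 0.0, 1.0]], 'tool_from_camera': [[-0.00016003866167638254, 0.9584301198492426, 0.28532732037677866, -0.08456868562126642], [-0.0005149905770067934, -0.28532736518642665, 0.9584299815116785, -0.17913519281470644], [0.9999998545861551, 6.444970195156212e-06, 0.0005392458901059043, -0.0008293361826662293], [0.0, 0.0, 0.0, 1.0]]}
```

View pics/scene0.png

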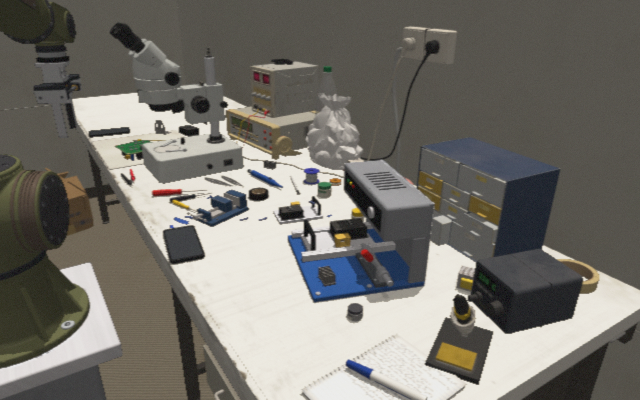

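View pics/top0.png

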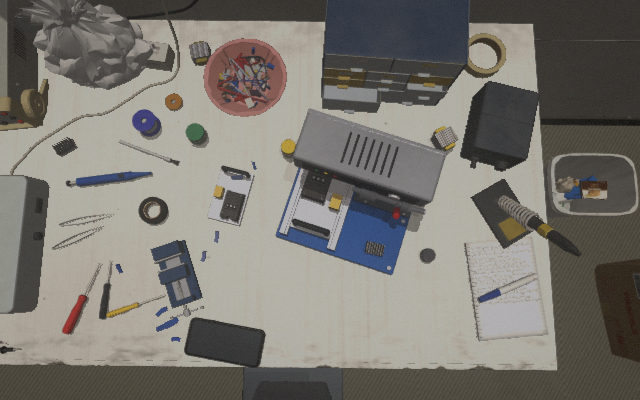

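View pics/wrist0.png

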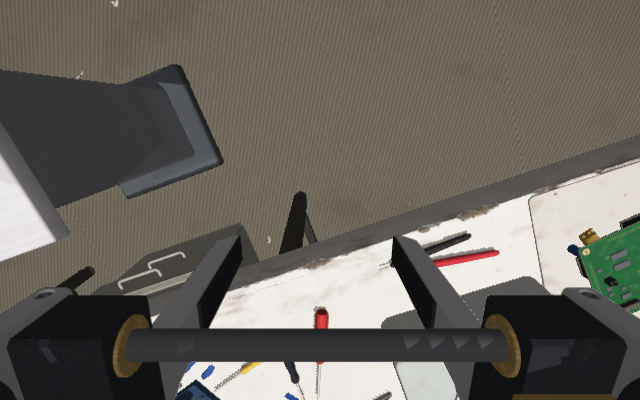

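Things that look like the carriage: the plate with a black module on the blue fixture (top ~(320,205)) and a smaller loose board (top ~(232,195)). I pick the one on the fixture because it is larger and sits between the rails. For the knob, the red piece at top (397,215) is on the bolt. The other red things are a bowl and a screwdriver. Next is a close crop to check.

Run:
```python
import cv2
a=cv2.imread('pics/top0.png')[100:280,265:445]; cv2.imwrite('pics/tc.png',cv2.resize(a,None,fx=3.3,fy=3.3,interpolation=cv2.INTER_CUBIC))
a=cv2.imread('pics/scene0.png')[150:310,280:440]; cv2.imwrite('pics/sc.png',cv2.resize(a,None,fx=3.7,fy=3.7,interpolation=cv2.INTER_CUBIC))
```

```text
(no output)
```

View pics/tc.png

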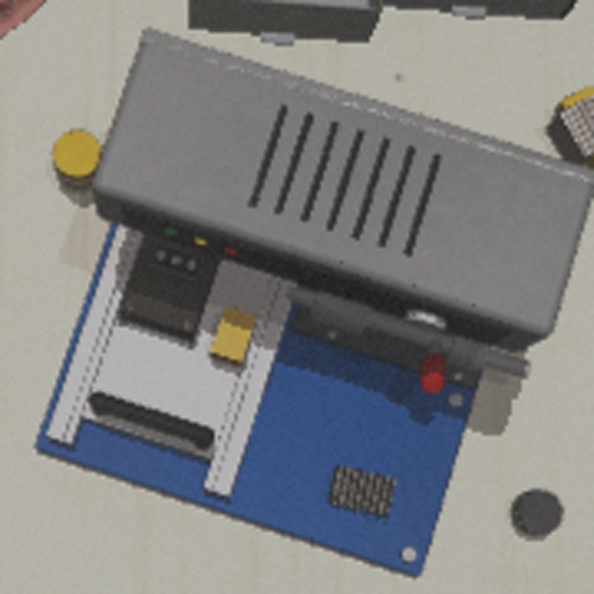

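View pics/sc.png

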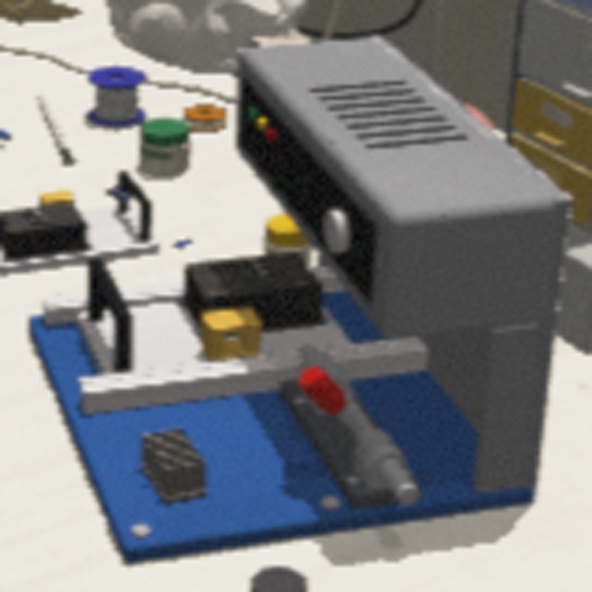

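The crop confirms it: the fixture has the white plate with the black handle at crop (150,420), the brass keeper at (232,335), the knob at (432,372) and the heat sink at (362,490). Now I'll measure.

```bash
cat >> h.py <<'E'
def load(f): return dict(np.load('pics/'+f+'.npz'))
def tri(c1,p1,c2,p2):
    o1,d1=ray(c1,*p1);o2,d2=ray(c2,*p2)
    s=np.linalg.lstsq(np.c_[d1,-d2],o2-o1,rcond=None)[0]; a=o1+s[0]*d1;b=o2+s[1]*d2
    return (a+b)/2,np.linalg.norm(a-b)
def blob(c,lo,hi,roi):
    x0,y0,x1,y1=roi; h=cv2.cvtColor(c['pixels'],cv2.COLOR_RGB2HSV)[y0:y1,x0:x1]
    m=cv2.inRange(h,lo,hi)
    if lo[0]==0 and hi[0]<=10: m|=cv2.inRange(h,(170,lo[1],lo[2]),(180,255,255))
    n,l,s,ce=cv2.connectedComponentsWithStats(m); i=1+np.argmax(s[1:,4]); 
    return ce[i]+[x0,y0],s[i]+[x0,y0,0,0,0],(l==i),(x0,y0)
E
python3 - <<'E'
from h import *
t=load('top0');s=load('scene0')
# blue front edge: lowest blue pixel per column
h=cv2.cvtColor(t['pixels'],cv2.COLOR_RGB2HSV)
m=cv2.inRange(h,(100,120,40),(125,255,255)); m[:, :270]=0;m[:,420:]=0;m[:160]=0;m[280:]=0
n,l,st,ce=cv2.connectedComponentsWithStats(m);i=1+np.argmax(st[1:,4]);m=(l==i).astype('uint8')
print(st[i])
pts=[(x,np.nonzero(m[:,x])[0].max()+.5) for x in range(285,386)]
P=np.array([onz(t,u,v,.010)[:2] for u,v in pts])
vx,vy,x0,y0=cv2.fitLine(P.astype('float32'),cv2.DIST_HUBER,0,.001,.001).ravel()
print('front edge yaw',np.degrees(np.arctan2(-vx,vy)) if vy>0 else np.degrees(np.arctan2(vx,-vy)),x0,y0)
# right edge
pts=[(np.nonzero(m[y])[0].max()+.5,y) for y in range(235,268)]
Q=np.array([onz(t,u,v,.010)[:2] for u,v in pts]);w=cv2.fitLine(Q.astype('float32'),cv2.DIST_HUBER,0,.001,.001).ravel()
print('right edge',w,np.degrees(np.arctan2(w[1],w[0])))
pts=[(np.nonzero(m[y])[0].min()+.0,y) for y in range(180,230)]
Q2=np.array([onz(t,u,v,.012)[:2] for u,v in pts]);w2=cv2.fitLine(Q2.astype('float32'),cv2.DIST_HUBER,0,.001,.001).ravel()
print('left edge',w2,np.degrees(np.arctan2(w2[1],w2[0])))
A=np.array([x0,y0]);d=np.array([vx,vy])
for ww in (w,w2):
    k=np.linalg.solve(np.c_[d,-ww[:2]],ww[2:]-A);print('corner',A+k[0]*d)
kt=blob(t,(0,120,80),(8,255,255),(380,200,415,230));ks=blob(s,(0,120,80),(8,255,255),(350,240,385,270))
print(kt[0],kt[1],ks[0],ks[1],tri(t,kt[0],s,ks[0]))
E
```

```text
[ 277  204  129   70 3257]
front edge yaw -17.798365 0.53658724 -0.11349672
right edge [ 0.9496274  -0.3133812   0.5460075  -0.25384784] -18.263113Traceback (most recent call last):
  File "<stdin>", line 16, in <module>
    return umr_minimum(a, axis, None, out, keepdims, initial, where)
ValueError: zero-size array to reduction operation minimum which has no identity
```

Run:
```python
from h import *
t=load('top0');s=load('scene0')
A=np.array([0.53658724,-0.11349672]); y=np.radians(-17.9); 
ex=np.array([np.cos(y),np.sin(y)]);ey=np.array([-ex[1],ex[0]])
B=np.array([.5460075,-.25384784])
print('corner FL',onz(t,276.5,235.5,.012),'FR',onz(t,392.3,274.2,.006))
# origin: x from front edge, y from right edge
O=(A@ex+.120)*ex+(B@ey+.135)*ey
print('O',O)
f=lambda p:(np.round([(p[:2]-O)@ex,(p[:2]-O)@ey,p[2]],4))
print('FL in fix',f(onz(t,276.5,235.5,.012)))
kt=blob(t,(0,120,80),(8,255,255),(380,200,415,230));ks=blob(s,(0,120,80),(8,255,255),(350,240,385,270))
p,e=tri(t,kt[0],s,ks[0]);print(kt[0],kt[1],ks[0],ks[1],p,e,f(p))
# handle bar: crop ends
for u,v in((92,402),(212,438)): print('handle',f(onz(t,265+u/3.3,100+v/3.3,.062)))
# head lower-front edge corners in top? heat sink, tinner
print('hs',f(onz(t,265+362/3.3,100+485/3.3,.034)))
b=blob(t,(15,120,80),(30,255,255),(320,185,350,215));b2=blob(s,(15,120,80),(30,255,255),(330,230,352,250))
print('keeper',b[0],b2[0],f(tri(t,b[0],s,b2[0])[0]))
```

```text
corner FL [0.57720972 0.0144076  0.012     ] FR [ 0.49554459 -0.2400457   0.006     ]
O [ 0.65211189 -0.14625146]
FL in fix [-0.1207  0.1299  0.012 ]
[396.13559322 213.61016949] [393 208   7  11  59] [366.58415842 254.92079208] [360 249  13  13 101] [ 0.62189888 -0.23931221  0.06900765] 0.001525391579542589 [-0.0001 -0.0978  0.069 ]
handle [-0.0848  0.1017  0.062 ]
handle [-0.0824  0.0222  0.062 ]
hs [-0.0782 -0.0799  0.034 ]
keeper [335.41666667 201.18939394] [342.         239.19021739] [-0.0114  0.0306  0.0388]
```

```bash
cat >> h.py <<'E'
from scipy.spatial.transform import Rotation as Ro
yaw=np.radians(-17.9); O=np.array([.6513,-.1486,0]); F=Ro.from_euler('z',yaw).as_matrix()
def tofix(p): return F.T@(np.asarray(p)-O)
def rep(goal=None, Rg=None):
    o=get_obs(); R=Ro.from_euler('xyz',o['eef_rot']).as_matrix()
    print('t',o['time_s'],'fix',np.round(tofix(o['ee_pos'])*1e3,1),'F',np.round(F.T@o['force'],1),'w',round(o['grip_width'],4),'q',np.round(o['qpos'],2))
    if goal is not None: print('tool shift mm',np.round(R.T@(O+F@np.asarray(goal,float)/1 -o['ee_pos'])*1e3,1))
    Rt=Ro.from_matrix(F)*Ro.from_euler('x',-90,degrees=True) if Rg is None else Rg
    print('turn deg',np.round(np.degrees((Ro.from_matrix(R).inv()*Rt).as_rotvec()),2))
E
python3 -c "
from h import *
rep([-.125,.065,.205])"
```

```text
t 0.15 fix [-646.6  490.7  205. ] F [1.4 0.4 0.1] w 0.0939 q [ 1.16  0.3   1.52 -0.    1.32 -0.07]
tool shift mm [ 5.359e+02  4.000e-01 -4.075e+02]
turn deg [ 0.05 -1.97 -0.  ]
```

>>> step_arm(
  targets=[
    [0,0,0,0,-2,0],
    [43,0,-35,0,0,0],
    [43,0,-35,0,0,0],
    [43,0,-35,0,0,0],
    [43,0,-35,0,0,0],
    [43,0,-35,0,0,0],
    [43,0,-35,0,0,0],
    [43,0,-35,0,0,0],
    [43,0,-35,0,0,0],
    [43,0,-35,0,0,0],
    [43,0,-35,0,0,0],
    [43,0,-35,0,0,0],
  ],
  gripper=-1,
)

```text
time_s: 1.65
ee_pos: [0.5197, 0.0039, 0.2055]
eef_rot: [-1.571, -0.0, -0.311]
force: [0.6, 0.2, 0.3]
grip_width: 0.0003
```

```bash
python3 -c "
from h import *
rep([-.125,.065,.205]); snap('wrist','w1')"
```

```text
t 1.65 fix [-172.1  104.7  205.5] F [0.5 0.4 0.3] w 0.0003 q [-0.06  0.23  1.61  0.    1.3  -1.32]
tool shift mm [ 47.    0.5 -39.8]
turn deg [-0.01  0.11  0.01]
```

View pics/w1.png

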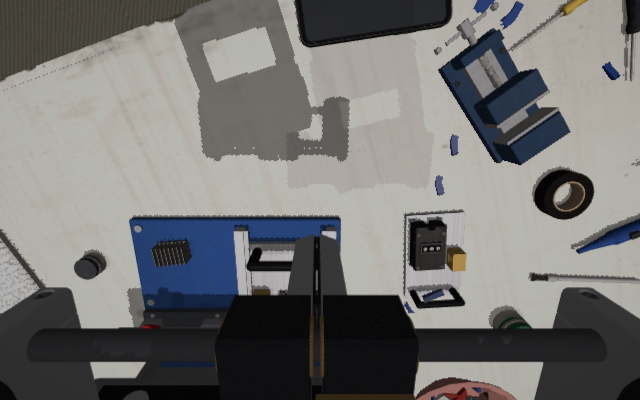

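The wrist view is square to the base (front edge at row ~217, corners at columns 131 and 340). I'll use it to refine the fixture pose.

```bash
cat >> h.py <<'E'
def wcam(f,o):
    c=load(f); T=c['tool_from_camera'];R=Ro.from_euler('xyz',o['eef_rot']).as_matrix()
    Rw=R@T[:3,:3]; tw=R@T[:3,3]+o['ee_pos']; c['R']=Rw.T; c['t']=-Rw.T@tw; return c
E
python3 - <<'E'
from h import *
o=get_obs(); c=wcam('w1',o)
h=cv2.cvtColor(c['pixels'],cv2.COLOR_RGB2HSV); m=cv2.inRange(h,(100,120,40),(125,255,255))
m[:, :125]=0;m[:,345:]=0;m[:205]=0
cols=[x for x in range(140,300)]; e=[np.nonzero(m[:,x])[0].min() for x in cols]; print(np.median(e), np.polyfit(cols,e,1)[0])
for y in (225,235): r=np.nonzero(m[y])[0]; print(y,r.min(),r.max(),tofix(onz(c,r.min(),y,.012)).round(4),tofix(onz(c,r.max()+1,y,.012)).round(4))
print('front',tofix(onz(c,220,np.median(e),.010)).round(4))
# handle left/right ends (top z .066) 
a=c['pixels'][200:320,120:420]; cv2.imwrite('pics/wc.png',cv2.resize(a[:,:,::-1],None,fx=2.6,fy=2.6,interpolation=cv2.INTER_CUBIC))
E
```

```text
218.0 0.00032960271885645057
225 130 339 [-0.1114 -0.1364  0.012 ] [-0.1113  0.1304  0.012 ]
235 132 339 [-0.0977 -0.1362  0.012 ] [-0.0976  0.1307  0.012 ]
front [-0.1201 -0.0218  0.01  ]
```

View pics/wc.png

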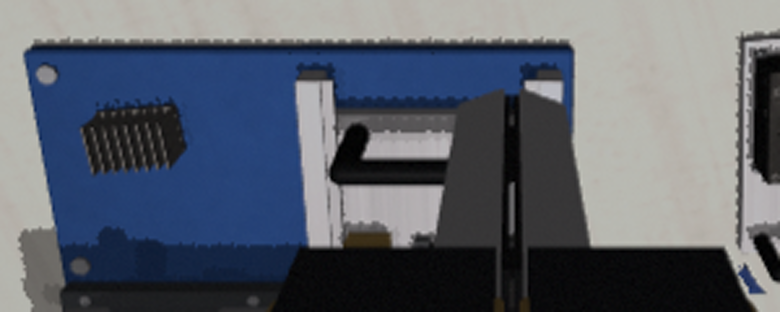

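```bash
echo "O=O+F@np.array([0,-.0018,0])" >> h.py
```

>>> step_arm(
  targets=[
    [23,0,-20,0,0,0],
    [22,20,-21,0,0,0],
    [0,50,0,0,0,0],
    [0,50,0,0,0,0],
    [0,40,0,0,0,0],
    [0,0,0,0,0,0],
  ],
)

```text
time_s: 2.45
ee_pos: [0.5477, -0.0469, 0.0432]
eef_rot: [-1.572, 0.005, -0.311]
force: [0.3, 0.7, 0.2]
grip_width: 0.0004
```

```bash
python3 -c "
from h import *
rep([-.054,.065,.045]); snap('scene','s2');snap('top','t2')
a=cv2.imread('pics/s2.png')[130:330,240:460];b=cv2.imread('pics/t2.png')[90:290,250:450]
cv2.imwrite('pics/c2.png',cv2.resize(np.hstack([a,b]),None,fx=1.9,fy=1.9))"
```

```text
t 2.45 fix [-129.9   66.7   43.2] F [0.  0.7 0.2] w 0.0004 q [-0.15  0.49  1.67 -0.    0.99 -1.41]
tool shift mm [75.9 -2.2 -1.9]
turn deg [ 0.05  0.09 -0.29]
```

View pics/c2.png

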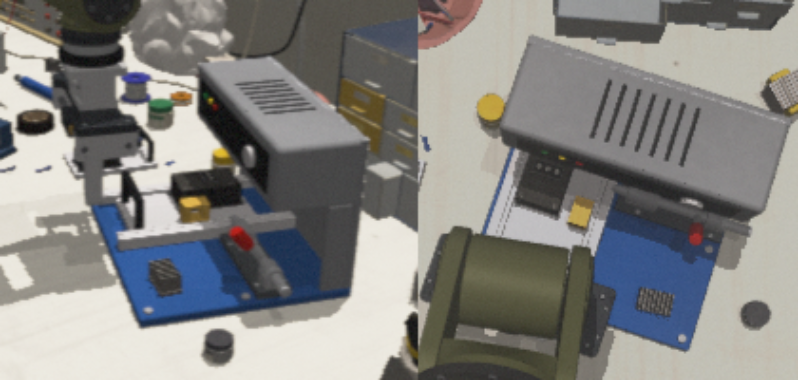

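The closed fingers stand in front of the handle, centred on it. Now I push.

>>> step_arm(
  targets=[
    [12,-1,-1,0,0,0],
    [10,0,0,0,0,0],
    [8,0,0,0,0,0],
    [8,0,0,0,0,0],
    [8,0,0,0,0,0],
    [8,0,0,0,0,0],
    [6,0,0,0,0,0],
    [6,0,0,0,0,0],
    [3,0,0,0,0,0],
    [0,0,0,0,0,0],
  ],
)

```text
time_s: 3.8
ee_pos: [0.6149, -0.0694, 0.0464]
eef_rot: [-1.571, -0.001, -0.312]
force: [-0.1, -0.6, 0.0]
grip_width: 0.0003
```

```bash
python3 -c "
from h import *
rep([-.054,.065,.045])"
```

```text
t 3.8 fix [-59.   66.   46.4] F [ 0.1 -0.6  0. ] w 0.0003 q [-0.17  0.61  1.46 -0.    1.07 -1.43]
tool shift mm [ 5.   1.4 -1. ]
turn deg [-0.    0.02  0.03]
```

>>> step_arm(
  targets=[
    [2,0,0,0,0,0],
    [1.5,0,0,0,0,0],
    [1.5,0,0,0,0,0],
  ],
)

```text
time_s: 4.18
ee_pos: [0.6169, -0.07, 0.0463]
eef_rot: [-1.571, 0.007, -0.312]
force: [-27.0, 7.8, 17.7]
grip_width: 0.0007
```

>>> step_arm(
  targets=[
    [1,0,0,0,0,0],
    [1,0,0,0,0,0],
  ],
)

```text
time_s: 4.42
ee_pos: [0.617, -0.0701, 0.0463]
eef_rot: [-1.572, 0.012, -0.311]
force: [-41.8, 11.1, 25.3]
grip_width: 0.0003
```

```bash
python3 -c "
from h import *
rep([-.054,.065,.045]); snap('scene','s3')
a=cv2.imread('pics/s3.png')[150:310,280:440]
cv2.imwrite('pics/c3.png',cv2.resize(a,None,fx=3.7,fy=3.7,interpolation=2))"
```

```text
t 4.425 fix [-56.8  66.   46.3] F [-43.1  -2.3  25.3] w 0.0003 q [-0.17  0.63  1.44  0.    1.09 -1.43]
tool shift mm [ 2.8  1.2 -1. ]
turn deg [ 0.06  0.06 -0.68]
```

View pics/c3.png

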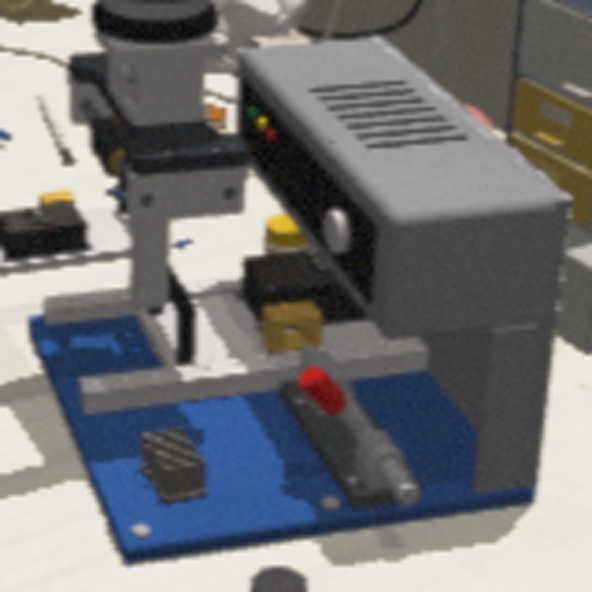

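The carriage stopped hard at about 43 N with the handle near home. I back off and check the keeper's position.

>>> step_arm(
  targets=[
    [-6,0,0,0,0,0],
    [-20,-5,0,0,0,0],
    [-15,-40,-10,0,0,0],
    [0,-50,-40,0,0,0],
    [0,-50,-50,0,0,0],
    [0,0,0,0,0,0],
  ],
  gripper=-0.2,
)

```text
time_s: 5.22
ee_pos: [0.5543, -0.1503, 0.1883]
eef_rot: [-1.571, -0.007, -0.315]
force: [0.8, 0.4, 0.5]
grip_width: 0.0377
```

Run:
```python
from h import *
rep(); s=snap('scene','s4'); t=snap('top','t4'); o=get_obs(); snap('wrist','w4'); w=wcam('w4',o)
b=blob(s,(15,120,60),(30,255,255),(345,225,375,250)); b2=blob(load('scene0'),(15,120,60),(30,255,255),(330,230,352,250))
print(b[0],b[1],b2[0],b2[1])
print('keeper at z~.042 scene', tofix(onz(s,*b[0],.0388)), tofix(onz(load('scene0'),*b2[0],.0388)))
cv2.imwrite('pics/c4.png',cv2.resize(np.vstack([cv2.imread('pics/s4.png')[150:310,280:440],cv2.imread('pics/t4.png')[100:260,265:425]]),None,fx=1.8,fy=1.8,interpolation=2))
```

```text
t 5.225 fix [-91.7 -29.7 188.3] F [0.7 0.6 0.5] w 0.0377 q [-0.33  0.36  1.48 -0.    1.29 -1.58]
turn deg [ 0.03 -0.14  0.4 ]
[358.38636364 237.26136364] [351 231  16  14 176] [341.98412698 239.04761905] [334 233  17  14 189]
keeper at z~.042 scene [0.02819432 0.0347391  0.0388    ] [-0.01132836  0.0355583   0.0388    ]
```

View pics/w4.png

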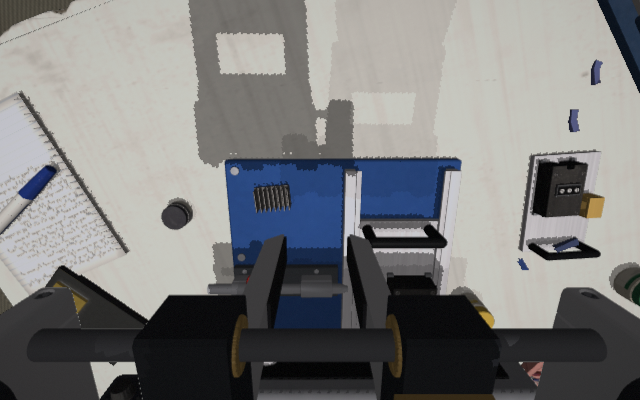

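View pics/c4.png

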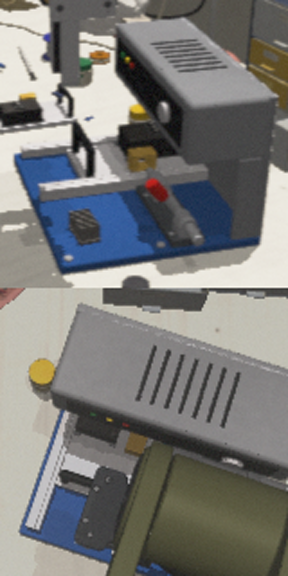

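Run:
```python
from h import *
o=get_obs(); w=wcam('w4',dict(o))
a=w['pixels'][140:310,220:470]; cv2.imwrite('pics/wc4.png',cv2.resize(a[:,:,::-1],None,fx=3.2,fy=3.2,interpolation=cv2.INTER_CUBIC))
g=w['pixels'].max(2)
for u in (395,410,425): 
    r=[v for v in range(225,262) if g[v,u]<45]; print(u,r[:1],r[-1:],tofix(onz(w,u,(r[0]+r[-1]+1)/2,.06)).round(4))
```

```text
395 [238] [247] [-0.043   0.0552  0.06  ]
410 [238] [247] [-0.043  0.071  0.06 ]
425 [226] [247] [-0.0498  0.0861  0.06  ]
```

View pics/wc4.png

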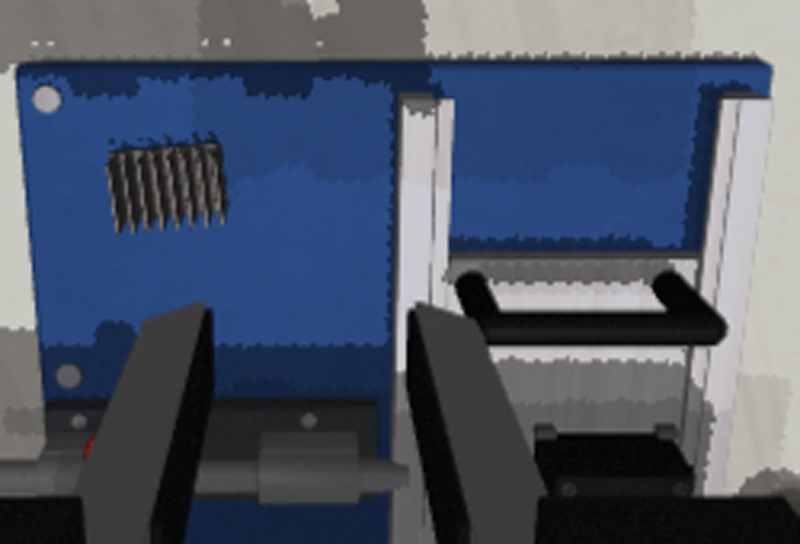

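Run:
```python
from h import *
w=wcam('w4',get_obs())
g=lambda a,b,z:tofix(onz(w,220+a/3.2,140+b/3.2,z)).round(4)
print('base front z12 (-120)',g(400,66,.012)); print('plate front top edge z22 (-50)',g(600,258,.022),' lower edge z12',g(600,248,.012))
print('bolt axis z36 (30)',g(340,478,.036), 'tip',g(408,475,.036)); print('bar front/back z60',g(600,312,.06),g(600,345,.06))
print('bolt rear',g(5,478,.036))
```

```text
base front z12 (-120) [-0.1222  0.0048  0.012 ]
plate front top edge z22 (-50) [-0.0542  0.078   0.022 ]  lower edge z12 [-0.0545  0.0808  0.012 ]
bolt axis z36 (30) [ 0.0275 -0.0156  0.036 ] tip [0.0263 0.0096 0.036 ]
bar front/back z60 [-0.0493  0.0678  0.06  ] [-0.0375  0.0688  0.06  ]
bolt rear [ 0.0276 -0.1399  0.036 ]
```

All x readings in this view are offset by about -2 mm. With that removed, the plate front is at about -52 and the handle at about -41, so the carriage is home within measurement error, which matches the rigid stop. Next I lean the tool 40° for the knob.

>>> step_arm(
  targets=[
    [-5,-5,-15,0,0,-10],
    [-5,0,-16,0,0,-10],
    [0,0,-16,0,0,-10],
    [0,0,-16,0,0,-10],
    [0,0,0,0,0,0],
  ],
)

```text
time_s: 6.0
ee_pos: [0.523, -0.2036, 0.1861]
eef_rot: [-1.57, -0.695, -0.313]
force: [-0.6, 0.6, 0.7]
grip_width: 0.0375
```

```bash
cat >> h.py <<'E'
O=O+F@np.array([-.0012,0,0])
RT=Ro.from_matrix(F)*Ro.from_euler('y',-40,degrees=True)*Ro.from_euler('x',-90,degrees=True)
E
python3 - <<'E'
from h import *
rep([-.0517,-.0935,.133],RT); o=get_obs(); snap('wrist','w5'); s=snap('scene','s5'); t=snap('top','t5')
w=wcam('w5',o)
for z in (s,):
  k=blob(z,(0,120,80),(8,255,255),(350,235,390,275)); print('scene knob',k[0],k[1])
h=blob(w,(0,120,60),(8,255,255),(100,150,540,400)); print('wrist',h[0],h[1]); p,e=tri(s,k[0],w,h[0]); print(tofix(p),e)
E
```

```text
t 6.0 fix [-103.9  -90.   186.1] F [-0.7  0.4  0.7] w 0.0375 q [-0.49  0.03  2.04  0.3   0.4  -1.99]
tool shift mm [ 6.1 74.2 -3.5]
turn deg [-0.03 -0.03 -0.18]
scene knob [366.65 254.94] [361 249  12  13 100]
wrist [313.79716981 193.20283019] [307 184  15  19 212]
[ 0.00206584 -0.09340006  0.06879193] 0.00018316609802009577
```

View pics/w5.png

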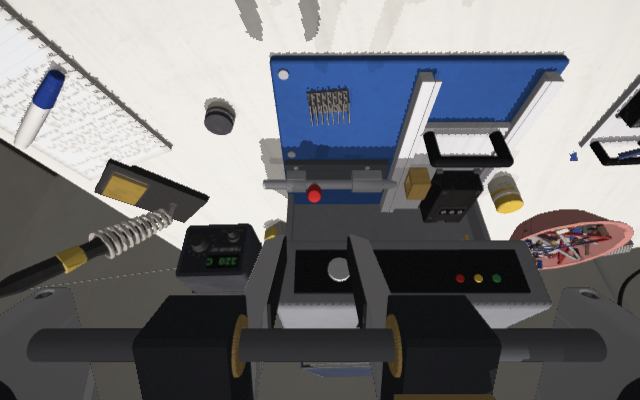

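View pics/s5.png

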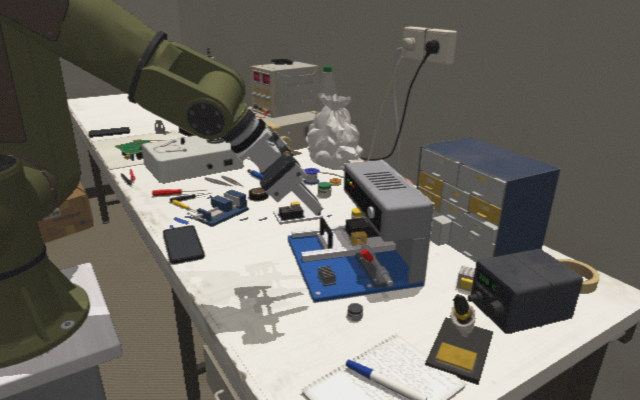

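The knob triangulates to fixture (2, -93, 69) mm, against an expected (3, -, 68). In the wrist view the keeper at (418,182) lines up with the bolt at row 183. I move in along the tool axis.

>>> step_arm(
  targets=[
    [2,25,-1.5,0,0,0],
    [2,25,-1.5,0,0,0],
    [2,24,-0.5,0,0,0],
    [0,30,0,0,0,0],
    [0,30,0,0,0,0],
    [0,0,0,0,0,0],
  ],
)

```text
time_s: 6.9
ee_pos: [0.6109, -0.2347, 0.0877]
eef_rot: [-1.569, -0.694, -0.311]
force: [-0.8, -0.8, -0.3]
grip_width: 0.038
```

Run:
```python
from h import *
rep([.0126,-.0935,.0565],RT); s=snap('scene','s6');o=get_obs(); snap('wrist','w6')
cv2.imwrite('pics/c6.png',cv2.resize(np.vstack([cv2.imread('pics/s6.png')[170:310,270:470],cv2.imread('pics/w6.png')[150:290,220:420]]),None,fx=2,fy=2,interpolation=2))
```

```text
t 6.9 fix [-10.8 -92.5  87.7] F [-0.5 -1.  -0.3] w 0.038 q [-0.46  0.39  1.87  0.49  0.21 -2.17]
tool shift mm [-2.  39.  -1.1]
turn deg [-0.14  0.06 -0.22]
```

View pics/c6.png

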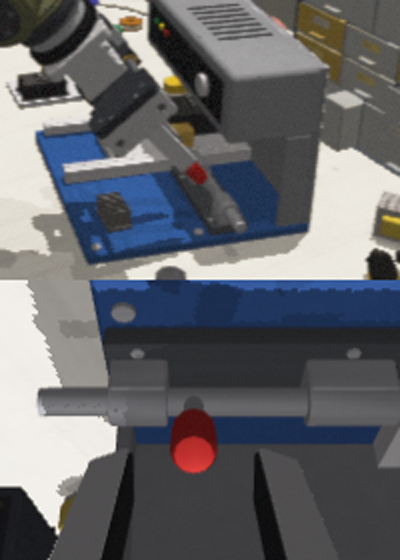

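>>> step_arm(
  targets=[
    [-1,15,0,0,0,0],
    [-1,14,0,0,0,0],
    [0,8,0,0,0,0],
    [0,0,0,0,0,0],
  ],
)

```text
time_s: 7.5
ee_pos: [0.6314, -0.2424, 0.0599]
eef_rot: [-1.57, -0.698, -0.312]
force: [0.8, 0.7, 0.3]
grip_width: 0.0374
```

Run:
```python
from h import *
rep([.0126,-.0935,.0565],RT); s=snap('scene','s7');snap('wrist','w7')
cv2.imwrite('pics/c7.png',cv2.resize(np.vstack([cv2.imread('pics/s7.png')[170:310,270:470],cv2.imread('pics/w7.png')[150:290,220:420]]),None,fx=2,fy=2,interpolation=2))
```

```text
t 7.5 fix [ 11.  -93.6  59.9] F [0.5 0.9 0.3] w 0.0374 q [-0.46  0.48  1.82  0.58  0.17 -2.26]
tool shift mm [-1.   3.6  0.1]
turn deg [-0.03  0.02 -0.03]
```

View pics/c7.png

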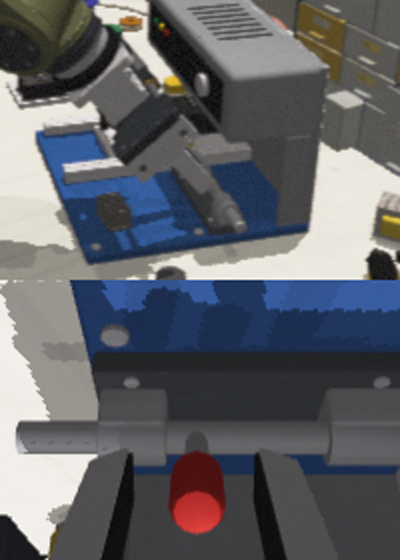

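The knob stands centred between the fingers. I close the gripper.

>>> step_arm(
  targets=[
    [0,0,0,0,0,0],
    [0,0,0,0,0,0],
    [0,0,0,0,0,0],
  ],
  gripper=-1,
  squeeze=25,
)

```text
time_s: 7.98
ee_pos: [0.6313, -0.2425, 0.0604]
eef_rot: [-1.571, -0.698, -0.312]
force: [-2.0, 1.7, 2.0]
grip_width: 0.0153
```

```bash
python3 -c "
from h import *
rep([.0126,-.055,.0565],RT)"
```

```text
t 7.975 fix [ 11.1 -93.6  60.4] F [-2.4  1.   2. ] w 0.0153 q [-0.46  0.48  1.82  0.58  0.17 -2.26]
tool shift mm [-1.3  4.  38.6]
turn deg [-0.02  0.03  0.02]
```

Gripped at 15.3 mm, where the knob is 16 mm thick. I slide it in small steps and watch the force.

>>> step_arm(
  targets=[
    [0,0,3,0,0,0],
    [0,0,4,0,0,0],
    [0,0,4,0,0,0],
    [0,0,4,0,0,0],
  ],
)

```text
time_s: 8.48
ee_pos: [0.636, -0.2279, 0.0604]
eef_rot: [-1.571, -0.698, -0.312]
force: [-5.9, -0.3, 4.6]
grip_width: 0.0148
```

>>> step_arm(
  targets=[
    [0,0,4,0,0,0],
    [0,0,4,0,0,0],
    [0,0,4,0,0,0],
  ],
)

```text
time_s: 8.85
ee_pos: [0.6397, -0.2165, 0.0604]
eef_rot: [-1.571, -0.698, -0.312]
force: [-5.8, -0.7, 5.3]
grip_width: 0.0151
```

```bash
python3 -c "
from h import *
rep([.0126,-.055,.0565],RT)"
```

```text
t 8.85 fix [ 11.  -66.4  60.4] F [-5.3 -2.5  5.3] w 0.0151 q [-0.4   0.48  1.83  0.4   0.15 -2.04]
tool shift mm [-1.3  4.  11.4]
turn deg [-0.02  0.03  0.02]
```

>>> step_arm(
  targets=[
    [0,0,3,0,0,0],
    [0,0,3,0,0,0],
    [0,0,3,0,0,0],
  ],
)

```text
time_s: 9.22
ee_pos: [0.6424, -0.208, 0.0604]
eef_rot: [-1.571, -0.698, -0.312]
force: [-6.4, 0.2, 5.2]
grip_width: 0.0153
```

>>> step_arm(
  targets=[
    [0,0,2,0,0,0],
    [0,0,1.5,0,0,0],
  ],
)

```text
time_s: 9.48
ee_pos: [0.6435, -0.2046, 0.0604]
eef_rot: [-1.571, -0.698, -0.312]
force: [-5.7, -0.3, 5.9]
grip_width: 0.0155
```

```bash
python3 -c "
from h import *
rep([.0126,-.055,.0565],RT)"
```

```text
t 9.475 fix [ 11.  -53.9  60.4] F [-5.4 -2.   5.9] w 0.0155 q [-0.38  0.48  1.83  0.3   0.15 -1.92]
tool shift mm [-1.3  4.  -1.1]
turn deg [-0.03  0.03  0.01]
```

No stop yet, so I keep going until the force rises.

>>> step_arm(
  targets=[
    [0,0,1.5,0,0,0],
    [0,0,1,0,0,0],
  ],
)

```text
time_s: 9.72
ee_pos: [0.6441, -0.2029, 0.0604]
eef_rot: [-1.571, -0.699, -0.312]
force: [-10.7, -10.4, 5.2]
grip_width: 0.0154
```

>>> step_arm(
  targets=[
    [0,0,1,0,0,0],
    [0,0,1,0,0,0],
  ],
)

```text
time_s: 9.98
ee_pos: [0.6441, -0.2027, 0.0603]
eef_rot: [-1.572, -0.699, -0.314]
force: [-18.2, -23.8, 5.6]
grip_width: 0.0153
```

```bash
python3 -c "
from h import *
rep([.0126,-.055,.0565],RT)"
```

```text
t 9.975 fix [ 11.  -51.9  60.3] F [-10.  -28.3   5.6] w 0.0153 q [-0.37  0.48  1.83  0.27  0.14 -1.88]
tool shift mm [-1.3  4.  -3.1]
turn deg [ 0.13 -0.08  0.05]
```

Hard stop after 41.7 mm of travel. I relax the load, open the gripper and back out.

>>> step_arm(
  targets=[
    [0,0,-1,0,0,0],
    [0,0,-1,0,0,0],
  ],
)

```text
time_s: 10.22
ee_pos: [0.644, -0.2031, 0.0603]
eef_rot: [-1.571, -0.698, -0.313]
force: [-6.0, -0.9, 5.3]
grip_width: 0.0153
```

>>> step_arm(
  targets=[
    [0,0,0,0,0,0],
    [0,0,0,0,0,0],
    [0,0,0,0,0,0],
  ],
  gripper=-0.2,
)

```text
time_s: 10.6
ee_pos: [0.6442, -0.2022, 0.06]
eef_rot: [-1.571, -0.698, -0.312]
force: [0.2, -0.2, 0.0]
grip_width: 0.0372
```

```bash
python3 -c "
from h import *
rep([.0126,-.055,.0565],RT)"
```

```text
t 10.6 fix [ 11.  -51.4  60. ] F [ 0.2 -0.1  0. ] w 0.0372 q [-0.37  0.48  1.83  0.29  0.14 -1.9 ]
tool shift mm [-1.   3.7 -3.6]
turn deg [-0.03  0.04 -0.02]
```

>>> step_arm(
  targets=[
    [0,-15,0,0,0,0],
    [0,-30,0,0,0,0],
    [0,-40,0,0,0,0],
    [0,-40,0,0,0,0],
    [0,-30,0,0,0,0],
    [0,0,0,0,0,0],
  ],
)

```text
time_s: 11.35
ee_pos: [0.5495, -0.1719, 0.1808]
eef_rot: [-1.571, -0.701, -0.312]
force: [-0.1, -0.7, -1.1]
grip_width: 0.0377
```

Run:
```python
from h import *
rep([.0126,-.055,.0565],RT); s=snap('scene','s8');o=get_obs();snap('wrist','w8');w=wcam('w8',o)
k=blob(s,(0,120,80),(8,255,255),(340,225,390,275)); 
h=blob(w,(0,120,60),(8,255,255),(200,150,440,300)); p,e=tri(s,k[0],w,h[0]); print(k[0],h[0],tofix(p),e)
b=blob(s,(15,120,60),(30,255,255),(345,225,375,250));print('keeper',b[0])
cv2.imwrite('pics/c8.png',cv2.resize(np.vstack([cv2.imread('pics/s8.png')[170:310,270:470],cv2.imread('pics/w8.png')[50:240,220:570][:, :]]) if 0 else cv2.imread('pics/s8.png')[170:310,270:470],None,fx=3.5,fy=3.5,interpolation=2))
```

```text
t 11.35 fix [-88.5 -51.6 180.8] F [ 0.2 -0.7 -1.1] w 0.0377 q [-0.39  0.07  2.02  0.15  0.36 -1.77]
tool shift mm [ -3.  160.2  -3.4]
turn deg [-0.01  0.04  0.19]
[360.35294118 245.51764706] [315.77155172 189.17241379] [ 0.00251676 -0.0528564   0.06846796] 0.00022489676550610255
keeper [358.06060606 235.78030303]
```

View pics/w8.png

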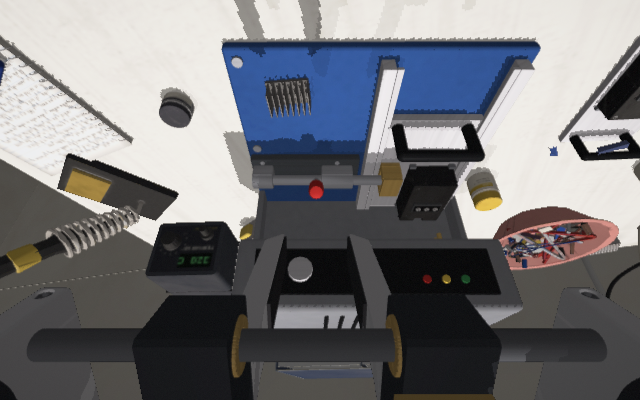

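View pics/c8.png

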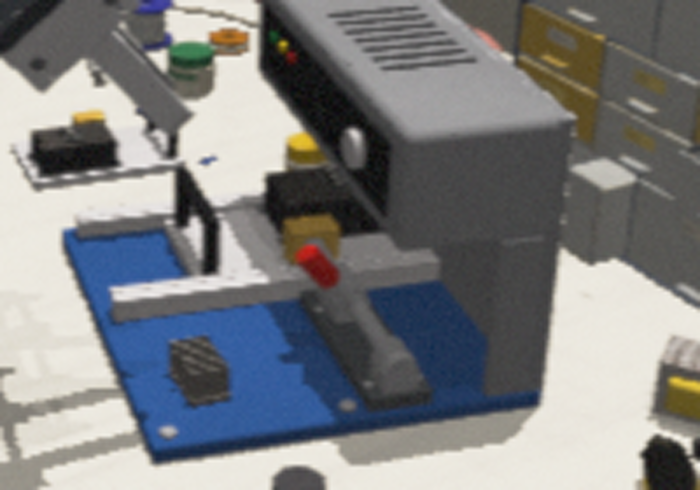

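```bash
python3 -c "
from h import *
print(job.hand_in())"
```

```text
the job is handed in; nothing more can be done
None
```

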